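# Un-nest two hub sockets on the square stud and sort them by size

## Task

A small socket sits out of reach inside the big hub socket on the stand. Turn the big socket (it has a side bar for pushing it round) until its square hole finds the hidden stud and it drops fully home on the base plate, so that the small one stands proud; then lift them off and stand each upright in the tray of its own size, flat on the tray floor beside the socket already there. Leave the sockets already in the trays and the other things on the bench where they are.

Things in the scene. Friction and masses are not known exactly. Their poses are not given: they have to be found in the camera images.
- stand: fixed dark steel base plate, 110 x 110 x 12 mm, carrying an upright greased steel stud (see stand_pilot) on its centre; origin at the centre of its underside, z up
- stand_pilot (a point): top centre of the stud, 72 mm above the bench. Top 10 mm: round pilot, 40 mm diameter; below it a 40 mm square section from the plate (12 mm) up to its shoulders (62 mm). The square's yaw is not known here; it varies by an unknown angle from run to run and is hidden inside the big socket, so it must be felt for
- big_socket_mid (a point): big hub socket to be sorted, dark steel tube, upright, mouth up: 84 mm outside (too wide to grip across), 66 mm bore, wall 9 mm, 105 mm high, 0.5 kg; 8 mm floor with a 45 mm square hole, square to its bar. Starts round the pilot, its underside resting on the stud's shoulders at 62 mm as the squares are out of line. Site on the axis, 52.5 mm above the underside; x along the bar, z up
- big_socket_bar (a point): point on the big socket's push bar, 66 mm from its axis and 75 mm above its underside. The bar, 12 mm thick, sticks out level from the wall to 90 mm from the axis. Pushed sideways, it turns the socket easily either way; within 75 degrees of the start the squares meet (fit about 7 degrees either side) and the socket drops 50 mm onto the plate and turns no more
- small_socket_mid (a point): small socket to be sorted, dark steel, upright: 48 mm diameter, 80 mm high, 20 mm mouth, 0.3 kg. Starts inside the big one, standing on the pilot, its top 15 mm below the big one's mouth with no room for fingers; once the big one has dropped it stands 35 mm proud of it. Site on its axis, 40 mm above the underside
- wide_row: shallow fixed grey metal tray, 250 mm long along its own y, 102 mm wide inside: the row for big sockets. Floor 5 mm thick, rim 14 mm high and 6 mm thick. One such socket already stands 68 mm from the middle towards -y; the +y half is free. Origin at the centre of its underside
- narrow_row: shallow fixed grey metal tray, 250 mm long along its own y, 60 mm wide inside: the row for small sockets. Floor 5 mm thick, rim 14 mm high and 6 mm thick. One such socket already stands 68 mm from the middle towards -y; the +y half is free. Origin at the centre of its underside
- big_socket_2_mid (a point): another such big socket, already in the wide row, its bar pointing out over the row's -y end; leave it. Site on its axis, 52.5 mm above its underside
- small_socket_2_mid (a point): another such small socket, already in the narrow row; leave it. Site on its axis, 40 mm above its underside
- elbow: bystander: black pipe elbow fitting, 50 x 50 x 28 mm; origin at the centre of its underside
- roll: bystander: roll of masking tape lying flat, 100 mm across, 25 mm high; origin at the centre of its underside
- bar_stock: bystander: square steel bar offcut lying flat, 110 mm long, 16 mm square; origin at the centre of its underside
- offcut: bystander: metal angle offcut, 90 mm long, 33 mm high; origin at the centre of its underside
Mind the look-alikes: they are no part of the job. What is shaped like the part that bears small_socket_mid but purple or yellow is not meant.

How it is judged (in metres and radians):
On the way:
1. the big socket has dropped home on the stand, its underside on the base plate, with the small socket still standing on the pilot (z of big_socket_mid in the frame of stand below 0.07 m and horizontal distance between big_socket_mid and stand below 0.008 m and horizontal distance between small_socket_mid and stand below 0.015 m and z of small_socket_mid in the frame of stand between 0.107 and 0.117 m), for 0.2 s.
At the end, for the whole second after the job is handed in: Both sockets stand upright (within 0.06 rad) on the floors of their own trays, heights within 5 mm: the big one in the wide row within 13 mm of its centre line, the small one in the narrow row within 10 mm, each within 90 mm (big) or 105 mm (small) of the middle along the row (x of big_socket_mid in the frame of wide_row between -0.013 and 0.013 m and y of big_socket_mid in the frame of wide_row between -0.09 and 0.09 m and z of big_socket_mid in the frame of wide_row between 0.0525 and 0.0625 m and angle between each of big_socket_mid, small_socket_mid's own z axis and vertical below 0.06 rad and x of small_socket_mid in the frame of narrow_row between -0.01 and 0.01 m and y of small_socket_mid in the frame of narrow_row between -0.105 and 0.105 m and z of small_socket_mid in the frame of narrow_row between 0.04 and 0.05 m); the robot touches nothing.
It fails at once if a socket that was already in a tray is shifted more than 25 mm or tipped (distance of any of big_socket_2_mid, small_socket_2_mid from where it was at the start of the episode above 0.025 m or angle between any of big_socket_2_mid, small_socket_2_mid's own z axis and vertical above 0.3 rad).
It fails at once if another thing on the bench is shifted more than 30 mm (distance of any of elbow, roll, bar_stock, offcut from where it was at the start of the episode above 0.03 m).
It also fails if it takes over 69 s, if anything falls off the work surface, if the arm or the gripper's body presses on something with over 40 N, if the wrist force passes 120 N, or if a joint passes its speed limit or range.

## Robot

A 6-joint arm with a two-finger parallel gripper is mounted at the origin on a cart in front of the work surface, level with it; the furniture and walls round the work are solid. World frame = base frame: x ahead of the robot, y to its left, z up, the work surface at z = 0. Lengths are in mm, angles in rad, forces in N, time in s.
With the tool pointing down it reaches from about 275 to 750 mm from the base axis. Payload 10.2 kg.
Tool frame: the origin (TCP) lies midway between the tips of the shut fingers; the grasp point (between the pads) lies 19 mm behind it; z points along the fingers, x is the direction in which the jaws open and shut, and the axes are right-handed (so a half turn about z gives the same grasp; the last joint's range is limited). The gripper opens to 88 mm and grips with 3 to 60 N. Pads are 18 mm wide; open, the fingers measure 123 mm over their backs; the gripper's body (75 mm by 187 mm) begins 45 mm behind the grasp point.
Start: joints at [0.894, 0.313, 1.498, -0, 1.331, -0.223], TCP at [230.165, 471.864, 211.42] pointing down, gripper open.
Joint ranges: [-2.94, 2.94], [-0.97, 2.17], [0.19, 2.56], [-1.23, 4.37], [0.02, 3.11], [-2.88, 2.88]. Speed limits (rad/s): [2.39, 2.39, 3.01, 3.14, 3.14, 3.14].

## Interface

Orientations are given as a 3x3 rotation matrix whose columns are the frame's x, y, z axes.
In Python, from rig import monitor, imaging, sign_off, nets gives the robot as it stands.
- The arm moves only by the tool step_arm, never from a script. Its argument "moves" is a list of rows, each a list of 3 entries, a list of its own where there are three numbers: the shift along the tool's x, y, z in cm, then the turn, a rotation vector about the tool's x, y, z in degrees, then the finger opening in cm, from 0 to 8.81. A call has 1 to 20 rows; each row is the pose to reach, as a shift and turn from the pose commanded when the call began, along the tool's axes at that moment; what a row does not reach only later rows make up. A row lasts 1/8 s, in which the tool goes at most 62.5 mm and 10.7 degrees, less where a joint would pass 70% of its speed; a pose out of reach is approached as far as the arm can. A call with a gripper value outside its range is refused whole. The fingers move at their own pace and stop on an object; the grip force is fixed at half the most. Time passes only in rows, so rows that repeat a pose let the fingers close. It gives the time, the measured TCP pose, the force and the opening at its end, in the units of the state.
- monitor.state(): the state, without advancing time (a new reading comes with each control period).
- imaging.camera(name): name is "scene" or "top" or "wrist"; returns (picture, depth): 420x560x3 uint8, red, green, blue; 420x560 float32, mm along the optical axis (not along the pixel's ray), 0 where there is no reading.
- imaging.get_calibration(name): a dict with "vertical_fov" (degrees; the focal length in pixels is half the picture's height over the tangent of half this angle, whatever the lens; pixels are square), "cx", "cy" (the principal point, pixels), "world_to_cam" (4x4, takes a point from world to camera coordinates); the wrist camera has in their place "mount" (4x4, takes a point from camera to tool coordinates, whose origin is the TCP and whose axes are the tool frame's). Camera axes: x right, y up, looking along -z (the intrinsics and any distortion apply to the point x, -y, -z); pixel columns grow to the right and rows downward; lengths in mm; the calibration is good to about 2 mm. A picture is of the moment at which its call begins: read the wrist's pose just before it. get_calibration takes no time and is no camera call.
- sign_off(): hands the job in, once; it reports no verdict.
Trained networks look in the newest picture that a camera, given by its name, has taken for a name from the list of things; names that differ only in an ending like _2 or _b are one class to them, and where a whole thing is asked for, a point or a joint stands for the part that bears it (a point fixed in the world has none). Each returns a list of dicts, best first, with "confidence" (0 to 1); they miss things now and then, are a little off and sometimes report something else, mostly with a low value. They report only what shows in the picture. A call takes as long as a camera call. They do not tell look-alikes from the thing itself.
- nets.search_frame(camera, label): "position" ([column, row] in pixels, amid what is visible of it).
- nets.outline_of(camera, label): "mask" (420x560 bool, what is visible of it) and "position" ([column, row] in pixels, amid what is visible of it).
The state is a dict: "clock": time; "joint_positions": joint angles; "qvel": joint speeds; "tau": joint torques, N m; "ee_pos": TCP position; "tool_rot": TCP orientation; "force": force on the tool from outside, world axes, zero at the start; "wrist_torque": the same for the moment, N m; "gripper_width": finger opening in mm.
Only numpy, scipy, OpenCV 4.12 (cv2) and the standard library are available. Lean on these libraries where they do the work, as an engineer would, in place of code of your own. Each camera call takes 0.05 s, during which the arm holds its last target.

## Working session

There is one attempt and no reset: what is moved stays moved. The work goes in short steps, Python scripts to look and compute and a tool call to move; the robot and the scene stay as the last step left them, time stands still between calls to the robot, and variables do not carry over. Pictures are saved under pics/ and viewed, and the job is handed in when it is done.

Besides the shell and the picture viewer there is one more tool, called after "Request:" as name([rows], argument=value, ...), one row to a line, values as JSON. step_arm: Moves the arm, as the interface text tells. Its arguments: {"type":"object","properties":{"moves":{"type":"array"}},"required":["moves"]}

```bash
ls; mkdir -p pics; cat > h.py <<'E'
import numpy as np, cv2
from rig import monitor, imaging, sign_off, nets
def cam(name):
    s=monitor.state(); p,d=imaging.camera(name); c=imaging.get_calibration(name)
    f=p.shape[0]/2/np.tan(np.radians(c["vertical_fov"])/2)
    if "mount" in c:
        T=np.eye(4);T[:3,:3]=np.array(s["tool_rot"]);T[:3,3]=s["ee_pos"]
        M=T@np.array(c["mount"])
    else: M=np.linalg.inv(np.array(c["world_to_cam"]))
    return p,d,dict(f=f,cx=c["cx"],cy=c["cy"],M=M,c=c)
def save(n,p,): cv2.imwrite("pics/"+n,cv2.cvtColor(p,cv2.COLOR_RGB2BGR))
def cloud(d,k):
    v,u=np.mgrid[:d.shape[0],:d.shape[1]]
    P=np.stack([(u-k["cx"])/k["f"]*d,-(v-k["cy"])/k["f"]*d,-d],-1)
    W=P@k["M"][:3,:3].T+k["M"][:3,3]; W[d<=0]=np.nan
    return W
def proj(X,k):
    X=np.atleast_2d(X);P=(X-k["M"][:3,3])@k["M"][:3,:3]
    return np.stack([k["cx"]+k["f"]*P[:,0]/-P[:,2],k["cy"]-k["f"]*P[:,1]/-P[:,2]],-1)
E
python3 - <<'E'
from h import *
for n in ["scene","top","wrist"]:
    p,d,k=cam(n); save(n+"0.png",p); np.savez(f"{n}0.npz",p=p,d=d,M=k["M"],f=k["f"],cx=k["cx"],cy=k["cy"])
    print(n,{a:b for a,b in k["c"].items()},k["M"][:3,3].round())
s=monitor.state();print(s)
E
```

```text
pics
scene {'vertical_fov': 42.83993273357174, 'cx': 283.678369310326, 'cy': 206.7385099687035, 'world_to_cam': array([[-7.04847277e-01, -7.09356137e-01, -2.04614875e-03,
         4.42562499e+02],
       [ 4.71919728e-01, -4.71069740e-01,  7.45241619e-01,
        -2.90941545e+02],
       [-5.29605594e-01,  5.24315908e-01,  6.66791379e-01,
        -1.37063409e+03],
       [ 0.00000000e+00,  0.00000000e+00,  0.00000000e+00,
         1.00000000e+00]])} [-277.  896. 1132.]
top {'vertical_fov': 56.85160585596613, 'cx': 272.9505154398928, 'cy': 208.3461912036261, 'world_to_cam': array([[ 1.47903213e-02, -9.99870954e-01,  6.27071510e-03,
         6.80876597e+01],
       [ 9.74816926e-01,  1.58147867e-02,  2.22445168e-01,
        -5.41861105e+02],
       [-2.22515632e-01,  2.82276372e-03,  9.74925036e-01,
        -9.21603905e+02],
       [ 0.00000000e+00,  0.00000000e+00,  0.00000000e+00,
         1.00000000e+00]])} [ 322.   79. 1019.]
wrist {'vertical_fov': 67.1144603177068, 'cx': 282.45867976842646, 'cy': 205.32360313634626, 'mount': array([[ 9.99999951e-01, -3.01994533e-04, -7.77486930e-0
[... 394 characters left out ...]
,  1.02950890e-05,
        1.33101325e+00, -2.23411514e-01]), 'qvel': array([-0.00184275, -0.00298448, -0.00143832, -0.00074815, -0.00061521,
        0.00070252]), 'tau': array([ 1.06925396e-03, -4.02306247e+01, -2.52315885e+01,  6.94394228e-02,
        3.44071642e-02, -4.85018643e-05]), 'ee_pos': array([230.04002227, 471.70436836, 211.02027296]), 'tool_rot': array([[ 4.38382079e-01,  8.98788518e-01, -5.93017929e-04],
       [ 8.98788255e-01, -4.38382427e-01, -7.21576749e-04],
       [-9.08513536e-04, -2.16671234e-04, -9.99999564e-01]]), 'force': array([ 0.19217879, -0.17214127, -0.14041673]), 'wrist_torque': array([-0.0072972 ,  0.00754267, -0.0326889 ]), 'gripper_width': 88.36178632490112}
```

View pics/scene0.png

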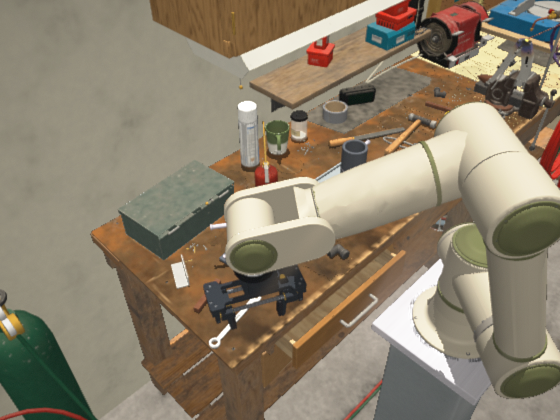

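View pics/top0.png

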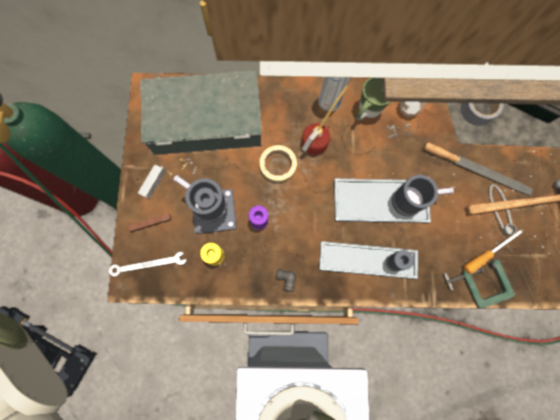

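View pics/wrist0.png

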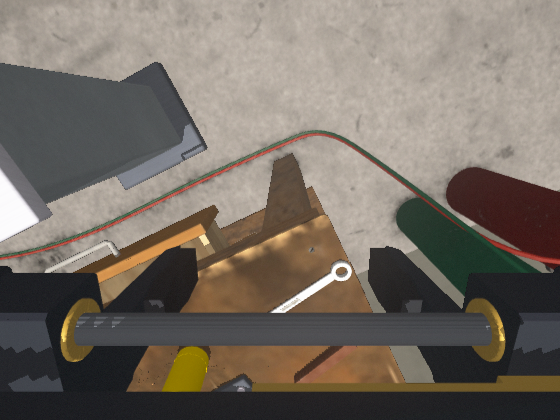

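The top view shows the stand with the big socket at about (207,198) and its bar towards (180,181). The trays are at (382,201) for the wide row and (368,260) for the narrow one, with yellow (210,254) and purple (258,217) look-alikes nearby. Next I'll measure positions.

```bash
python3 - <<'E'
from h import *
p,d,k=cam("top"); W=cloud(d,k)
for l in ["stand","big_socket_mid","big_socket_bar","small_socket_mid","wide_row","narrow_row","elbow","roll","bar_stock","offcut"]:
    for r in nets.outline_of("top",l)[:4]:
        m=r["mask"]; X=W[m]; X=X[~np.isnan(X[:,0])]
        print(l,round(r["confidence"],2),np.round(r["position"]),"med",np.median(X,0).round(),"p2",np.percentile(X,2,0).round(),"p98",np.percentile(X,98,0).round())
c=cv2.resize(p[140:290,110:300],None,fx=4,fy=4,interpolation=cv2.INTER_CUBIC); save("crop1.png",c)
c=cv2.resize(p[140:290,300:490],None,fx=4,fy=4,interpolation=cv2.INTER_CUBIC); save("crop2.png",c)
E
```

```text
stand 0.69 [226. 221.] med [512. 205.  12.] p2 [488. 178.  -1.] p98 [597. 283.  68.]
big_socket_mid 0.98 [213. 193.] med [541. 233. 149.] p2 [502. 195.  65.] p98 [589. 301. 169.]
big_socket_bar 0.93 [212. 208.] med [540. 234. 146.] p2 [502. 195.  64.] p98 [589. 305. 169.]
small_socket_mid 0.89 [202. 200.] med [543. 237. 151.] p2 [520. 213. 116.] p98 [563. 256. 155.]
small_socket_mid 0.7 [212. 255.] med [422. 226.  78.] p2 [401. 204.  -1.] p98 [445. 249.  83.]
small_socket_mid 0.57 [256. 218.] med [515. 114.  78.] p2 [496.  91.   1.] p98 [539. 135.  83.]
wide_row 0.78 [369. 205.] med [ 573. -180.    6.] p2 [ 523. -330.    2.] p98 [634. -90.  16.]
narrow_row 0.88 [359. 259.] med [ 420. -148.    6.] p2 [ 381. -290.    2.] p98 [457. -51.  16.]
elbow 0.78 [289. 280.] med [369.  38.  22.] p2 [342.  23.  16.] p98 [387.  61.  27.]
roll 0.6 [280. 155.] med [688.  67.  24.] p2 [628.  21.   1.] p98 [722. 113.  28.]
bar_stock 0.71 [147. 221.] med [509. 399.  15.] p2 [489. 351.   1.] p98 [529. 451.  19.]
bar_stock 0.18 [201. 200.] med [544. 236. 151.] p2 [520. 213. 115.] p98 [566. 257. 155.]
```

View pics/crop1.png

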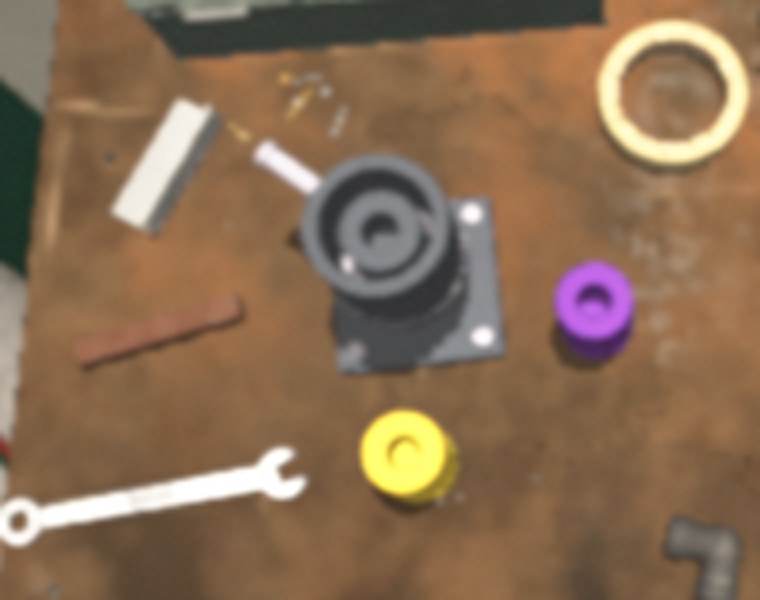

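View pics/crop2.png

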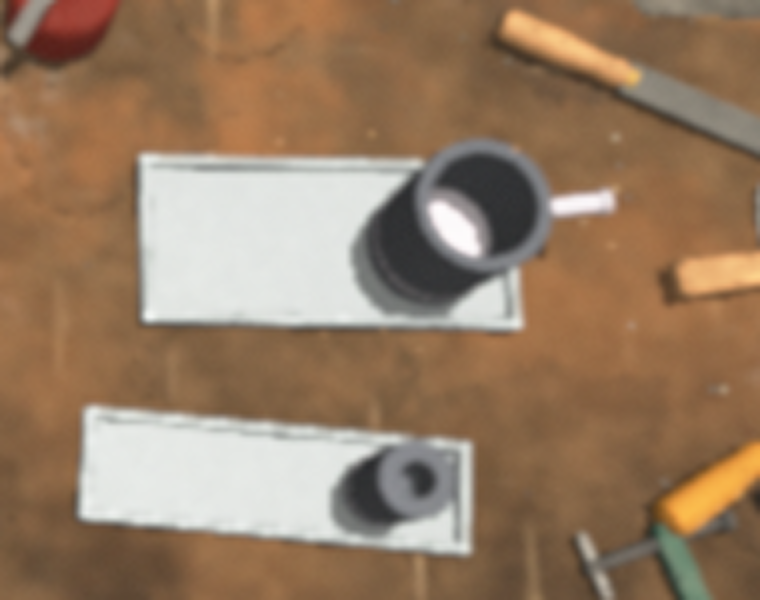

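```bash
python3 - <<'E'
from h import *
z=np.load("top0.npz");k=dict(M=z["M"],f=z["f"],cx=z["cx"],cy=z["cy"]);W=cloud(z["d"],k).reshape(-1,3)
W=W[~np.isnan(W[:,0])]
def sel(x0,x1,y0,y1,z0,z1):
    m=(W[:,0]>x0)&(W[:,0]<x1)&(W[:,1]>y0)&(W[:,1]<y1)&(W[:,2]>z0)&(W[:,2]<z1); return W[m]
def circ(P):
    A=np.c_[2*P[:,:2],np.ones(len(P))];s=np.linalg.lstsq(A,(P[:,:2]**2).sum(1),rcond=None)[0]
    return s[:2],np.sqrt(s[2]+s[0]**2+s[1]**2)
# sockets: top annuli via enclosing circle
for n,b in dict(big=(480,600,180,300,160,175),big2=(520,640,-330,-190,100,118),small=(510,580,200,270,145,158),small2=(370,460,-300,-180,78,92),yellow=(380,460,190,260,76,92),purple=(480,560,80,150,76,92)).items():
    P=sel(*b)
    if len(P): c,r=cv2.minEnclosingCircle(P[:,:2].astype(np.float32)); print(n,len(P),np.round(c,1),round(r,1),np.median(P[:,2]).round(1), "median",P.mean(0).round(1))
# bar
P=sel(480,700,200,350,120,150); 
c=np.array([543,236]);R=np.hypot(*(P[:,:2]-c).T);B=P[(R>47)&(R<100)];print("bar",len(B),B.mean(0),np.degrees(np.arctan2(*(B.mean(0)[:2]-c)[::-1])), R[R<100].max())
P=sel(440,620,150,310,8,15);print("plate",cv2.minAreaRect(P[:,:2].astype(np.float32)))
P=sel(500,660,-340,-80,10,17);print("wide",cv2.minAreaRect(P[:,:2].astype(np.float32)))
P=sel(360,480,-320,-40,10,17);print("narrow",cv2.minAreaRect(P[:,:2].astype(np.float32)))
P=sel(500,700,300,420,15,40);print("offc",P.min(0),P.max(0))
# stuff tall
for zz in (40,):
  P=sel(300,800,-500,500,zz,400)
  import collections
  g=collections.Counter(map(tuple,(np.floor(P[:,:2]/40)*40).astype(int)));print({a:n for a,n in sorted(g.items()) if n>15 and a[0]>600})
E
```

```text
big 436 [542.8 235.9] 42.1 166.7 median [541.7 236.1 166.6]
big2 438 [ 579.1 -280.6] 42.6 109.8 median [ 577.7 -280.1  109.2]
small 342 [540.4 232.9] 37.8 151.6 median [545.5 237.  151.6]
small2 266 [ 413.6 -238.5] 24.2 85.0 median [ 413.9 -238.1   84.8]
yellow 238 [424.1 227.5] 23.8 79.6 median [424.  227.3  79.6]
purple 223 [519.1 114.1] 23.8 80.1 median [518.9 113.9  80.1]
bar 90 [583.09726393 295.05954113 141.82513964] 55.826260693506384 90.76346356604598
plate ((543.2236938476562, 235.87928771972656), (111.27031707763672, 109.83378601074219), 7.139565944671631)
wide ((579.2186889648438, -213.51101684570312), (251.29893493652344, 115.0969467163086), 89.75621795654297)
narrow ((419.5768127441406, -171.0356903076172), (249.86807250976562, 72.2608413696289), 85.5106430053711)
offc [500.43428845 349.56310348  15.00484794] [699.99672845 419.46565899  37.34620596]
{(np.int64(680), np.int64(-80)): 43, (np.int64(680), np.int64(-40)): 122, (np.int64(680), np.int64(200)): 64, (np.int64(680), np.int64(240)): 152, (np.int64(680), np.int64(280)): 174, (np.int64(680), np.int64(320)): 204, (np.
[... 895 characters left out ...]
nt64(760), np.int64(-440)): 290, (np.int64(760), np.int64(-400)): 296, (np.int64(760), np.int64(-360)): 298, (np.int64(760), np.int64(-320)): 296, (np.int64(760), np.int64(-280)): 297, (np.int64(760), np.int64(-240)): 295, (np.int64(760), np.int64(-200)): 310, (np.int64(760), np.int64(-160)): 38, (np.int64(760), np.int64(-80)): 91, (np.int64(760), np.int64(-40)): 52, (np.int64(760), np.int64(80)): 25, (np.int64(760), np.int64(120)): 227, (np.int64(760), np.int64(160)): 221, (np.int64(760), np.int64(200)): 227, (np.int64(760), np.int64(240)): 214, (np.int64(760), np.int64(280)): 222, (np.int64(760), np.int64(320)): 224, (np.int64(760), np.int64(360)): 225, (np.int64(760), np.int64(400)): 112}
```

The measurements agree with the description. The stand and big socket centre at (543,236), with the rim at z≈167. The bar points at 55.8° at z≈142, and the small socket's top is at z≈152. The dark socket inside the hub is the one meant. I'll straddle the bar with the fingers so I can push it either way.

```bash
cat > plan.py <<'E'
from h import *
import json,sys
from scipy.spatial.transform import Rotation as Ro
def R(y):
    c,s=np.cos(np.radians(y)),np.sin(np.radians(y)); return np.array([[c,s,0],[s,-c,0],[0,0,-1]])
def plan(start,ws):
    """start=(x,y,z,yaw) commanded; ws list of same"""
    R0=R(start[3])
    for w in ws:
        t=R0.T@(np.array(w[:3])-start[:3])/10
        r=Ro.from_matrix(R0.T@R(w[3])).as_rotvec(degrees=True)
        print(t.round(2).tolist(),r.round(1).tolist())
def st():
    s=monitor.state();T=np.array(s["tool_rot"]);print(round(s["clock"],2),s["ee_pos"].round(1),"yaw",np.degrees(np.arctan2(T[1,0],T[0,0])).round(2),"w",round(s["gripper_width"],1),"F",s["force"].round(1),"q",s["joint_positions"].round(2))
E
python3 - <<'E'
from plan import *
plan((230.165,471.864,211.42,64),[(585.2,298.1,205,-34.2),(585.2,298.1,130,-34.2)])
E
```

```text
[-0.05, 39.53, 0.64] [0.0, 0.0, 98.2]
[-0.05, 39.53, 8.14] [0.0, 0.0, 98.2]
```

Request:
step_arm([
  [[-0.05,39.53,0.64],[0,0,98.2],4.0],
  [[-0.05,39.53,0.64],[0,0,98.2],4.0],
  [[-0.05,39.53,0.64],[0,0,98.2],4.0],
  [[-0.05,39.53,0.64],[0,0,98.2],4.0],
  [[-0.05,39.53,0.64],[0,0,98.2],4.0],
  [[-0.05,39.53,0.64],[0,0,98.2],4.0],
  [[-0.05,39.53,0.64],[0,0,98.2],4.0],
  [[-0.05,39.53,0.64],[0,0,98.2],4.0],
  [[-0.05,39.53,0.64],[0,0,98.2],4.0],
  [[-0.05,39.53,0.64],[0,0,98.2],4.0],
  [[-0.05,39.53,0.64],[0,0,98.2],4.0],
  [[-0.05,39.53,0.64],[0,0,98.2],4.0],
])

```text
clock: 2.2
ee_pos: [585.2, 298.2, 205.0]
tool_rot: [[0.828, -0.56, 0.0], [-0.56, -0.828, -0.0], [0.0, 0.0, -1.0]]
force: [1.4, 0.2, -0.3]
gripper_width: 39.6
```

Request:
step_arm([
  [[0,0,3.0],[0,0,0],4.0],
  [[0,0,5.5],[0,0,0],4.0],
  [[0,0,7.5],[0,0,0],4.0],
  [[0,0,7.5],[0,0,0],4.0],
])

```text
clock: 2.7
ee_pos: [584.6, 297.9, 128.7]
tool_rot: [[0.828, -0.561, -0.003], [-0.561, -0.828, -0.001], [-0.002, 0.002, -1.0]]
force: [-0.5, -0.1, 0.7]
gripper_width: 39.7
```

```bash
python3 - <<'E'
from plan import *
st()
c=np.array([543,236.])
def P(a): return (c[0]+75.2*np.cos(np.radians(a)),c[1]+75.2*np.sin(np.radians(a)),130,a-90)
plan((585.2,298.1,130,-34.2),[P(55.8+4*i) for i in range(1,15)])
for n in ["wrist","top"]:
    p,d,k=cam(n);save(n+"1.png",p)
E
```

```text
2.7 [584.6 297.9 128.7] yaw -34.14 w 39.7 F [-0.5 -0.1  0.7] q [0.29 0.67 1.16 0.   1.31 0.89]
[-0.52, 0.01, 0.0] [0.0, 0.0, -4.0]
[-1.05, 0.06, 0.0] [0.0, 0.0, -8.0]
[-1.56, 0.15, 0.0] [0.0, 0.0, -12.0]
[-2.07, 0.28, 0.0] [0.0, 0.0, -16.0]
[-2.57, 0.44, 0.0] [0.0, 0.0, -20.0]
[-3.06, 0.64, 0.0] [0.0, 0.0, -24.0]
[-3.53, 0.87, 0.0] [0.0, 0.0, -28.0]
[-3.98, 1.13, 0.0] [0.0, 0.0, -32.0]
[-4.42, 1.42, 0.0] [0.0, 0.0, -36.0]
[-4.83, 1.75, 0.0] [0.0, 0.0, -40.0]
[-5.22, 2.1, 0.0] [0.0, 0.0, -44.0]
[-5.59, 2.48, 0.0] [0.0, 0.0, -48.0]
[-5.93, 2.88, 0.0] [0.0, 0.0, -52.0]
[-6.23, 3.3, 0.0] [0.0, 0.0, -56.0]
```

View pics/wrist1.png

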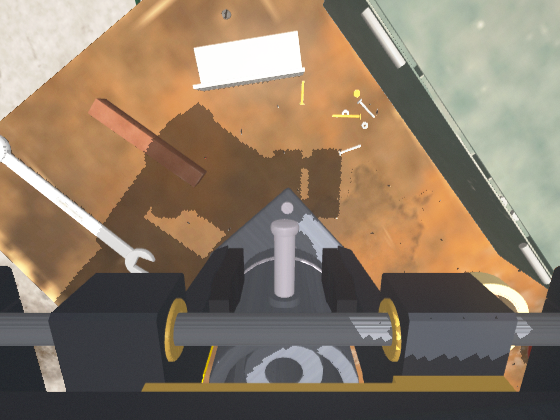

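View pics/top1.png

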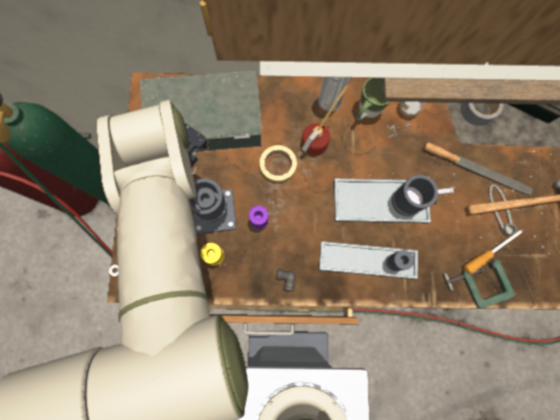

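The wrist picture shows the bar at (284,260), centred between the fingers. Now I'll sweep counter-clockwise.

Request:
step_arm([
  [[-0.52,0.01,0],[0,0,-4],4.0],
  [[-1.05,0.06,0],[0,0,-8],4.0],
  [[-1.56,0.15,0],[0,0,-12],4.0],
  [[-2.07,0.28,0],[0,0,-16],4.0],
  [[-2.57,0.44,0],[0,0,-20],4.0],
  [[-3.06,0.64,0],[0,0,-24],4.0],
  [[-3.53,0.87,0],[0,0,-28],4.0],
  [[-3.98,1.13,0],[0,0,-32],4.0],
])

```text
clock: 3.8
ee_pos: [546.3, 311.4, 131.5]
tool_rot: [[0.999, -0.036, 0.002], [-0.036, -0.999, 0.001], [0.002, -0.001, -1.0]]
force: [0.4, -0.7, -0.5]
gripper_width: 39.9
```

```bash
cat > look.py <<'E'
from plan import *
st()
p,d,k=cam("wrist");W=cloud(d,k);save(sys.argv[1]+".png",p)
R2=np.hypot(W[...,0]-543,W[...,1]-236)
m=(R2>50)&(R2<92)&(W[...,2]>70)&(W[...,2]<160)
print("ring pts",m.sum())
P=W[m]; 
ang=np.degrees(np.arctan2(P[:,1]-236,P[:,0]-543))
h,e=np.histogram(P[:,2],bins=range(70,165,5));print(dict(zip(e[:-1].tolist(),h.tolist())))
m=(R2<45)&(W[...,2]>90);h,e=np.histogram(W[m][:,2],bins=range(90,180,3));print(dict(zip(e[:-1].tolist(),h.tolist())))
E
python3 look.py w2
```

```text
3.8 [546.3 311.4 131.5] yaw -2.03 w 39.9 F [ 0.4 -0.7 -0.5] q [ 0.33  0.6   1.27 -0.    1.27  0.37]
ring pts 546
{70: 0, 75: 0, 80: 0, 85: 0, 90: 0, 95: 0, 100: 0, 105: 0, 110: 0, 115: 0, 120: 0, 125: 0, 130: 22, 135: 108, 140: 322, 145: 54, 150: 0, 155: 40}
{90: 149, 93: 132, 96: 144, 99: 149, 102: 157, 105: 161, 108: 156, 111: 167, 114: 172, 117: 172, 120: 189, 123: 196, 126: 226, 129: 284, 132: 334, 135: 374, 138: 435, 141: 426, 144: 438, 147: 404, 150: 1661, 153: 481, 156: 55, 159: 56, 162: 81, 165: 1279, 168: 242, 171: 0, 174: 0}
```

View pics/w2.png

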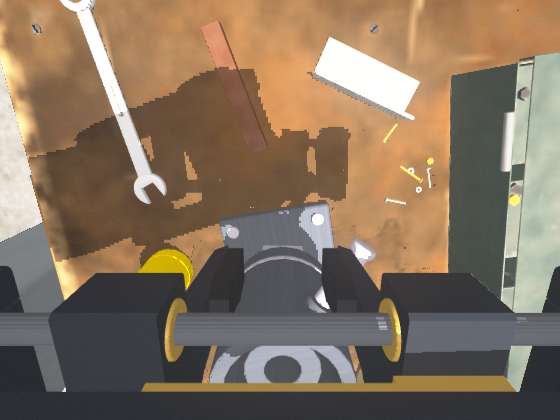

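The bar now rests on the right finger at about (330,295) and the socket is still up. I'll carry on.

```bash
python3 - <<'E'
from plan import *
c=np.array([543,236.])
def P(a): return (c[0]+75.2*np.cos(np.radians(a)),c[1]+75.2*np.sin(np.radians(a)),130,a-90)
plan(P(87.8),[P(87.8+4*i) for i in range(1,13)])
E
```

```text
[-0.52, 0.02, 0.0] [0.0, 0.0, -4.0]
[-1.05, 0.07, 0.0] [0.0, 0.0, -8.0]
[-1.56, 0.16, 0.0] [0.0, 0.0, -12.0]
[-2.07, 0.29, 0.0] [0.0, 0.0, -16.0]
[-2.57, 0.45, 0.0] [0.0, 0.0, -20.0]
[-3.06, 0.65, 0.0] [0.0, 0.0, -24.0]
[-3.53, 0.88, 0.0] [0.0, 0.0, -28.0]
[-3.98, 1.14, 0.0] [0.0, 0.0, -32.0]
[-4.42, 1.44, 0.0] [0.0, 0.0, -36.0]
[-4.83, 1.76, 0.0] [0.0, 0.0, -40.0]
[-5.22, 2.11, 0.0] [0.0, 0.0, -44.0]
[-5.59, 2.49, 0.0] [0.0, 0.0, -48.0]
```

Request:
step_arm([
  [[-0.52,0.02,0],[0,0,-4],4.0],
  [[-1.05,0.07,0],[0,0,-8],4.0],
  [[-1.56,0.16,0],[0,0,-12],4.0],
  [[-2.07,0.29,0],[0,0,-16],4.0],
  [[-2.57,0.45,0],[0,0,-20],4.0],
  [[-3.06,0.65,0],[0,0,-24],4.0],
])

```text
clock: 4.6
ee_pos: [515.5, 306.0, 131.2]
tool_rot: [[0.928, 0.373, 0.002], [0.373, -0.928, 0.001], [0.002, 0.0, -1.0]]
force: [0.5, 1.0, -0.2]
gripper_width: 39.8
```

```bash
python3 look.py w3
```

```text
4.6 [515.5 306.  131.2] yaw 21.89 w 39.8 F [ 0.5  1.  -0.2] q [ 0.34  0.54  1.37 -0.    1.22 -0.04]
ring pts 68
{70: 0, 75: 0, 80: 0, 85: 0, 90: 0, 95: 0, 100: 0, 105: 0, 110: 0, 115: 0, 120: 0, 125: 0, 130: 0, 135: 3, 140: 0, 145: 0, 150: 0, 155: 65}
{90: 134, 93: 140, 96: 148, 99: 146, 102: 155, 105: 163, 108: 168, 111: 179, 114: 178, 117: 193, 120: 214, 123: 238, 126: 262, 129: 335, 132: 383, 135: 458, 138: 464, 141: 445, 144: 449, 147: 387, 150: 1765, 153: 361, 156: 46, 159: 66, 162: 71, 165: 1338, 168: 201, 171: 0, 174: 0}
```

View pics/w3.png

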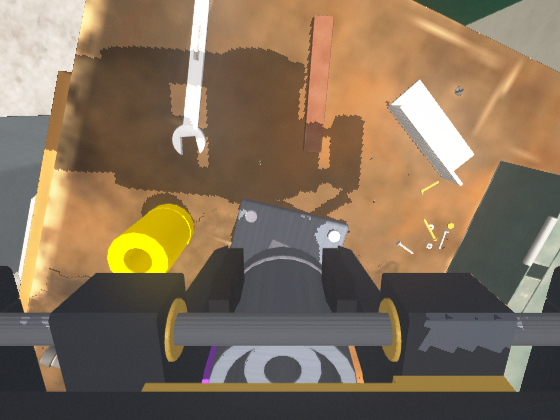

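```bash
python3 - <<'E'
from h import *
for n in ["scene","top"]:
    p,d,k=cam(n); u,v=proj([543,236,150],k)[0].astype(int);print(u,v)
    c=p[max(v-60,0):v+60,max(u-80,0):u+80];save(n+"3.png",cv2.resize(c,None,fx=5,fy=5,interpolation=cv2.INTER_CUBIC))
p,d,k=cam("wrist");save("w3c.png",cv2.resize(p[220:400,180:400],None,fx=3.5,fy=3.3,interpolation=cv2.INTER_CUBIC))
E
```

```text
243 219
204 197
```

View pics/scene3.png

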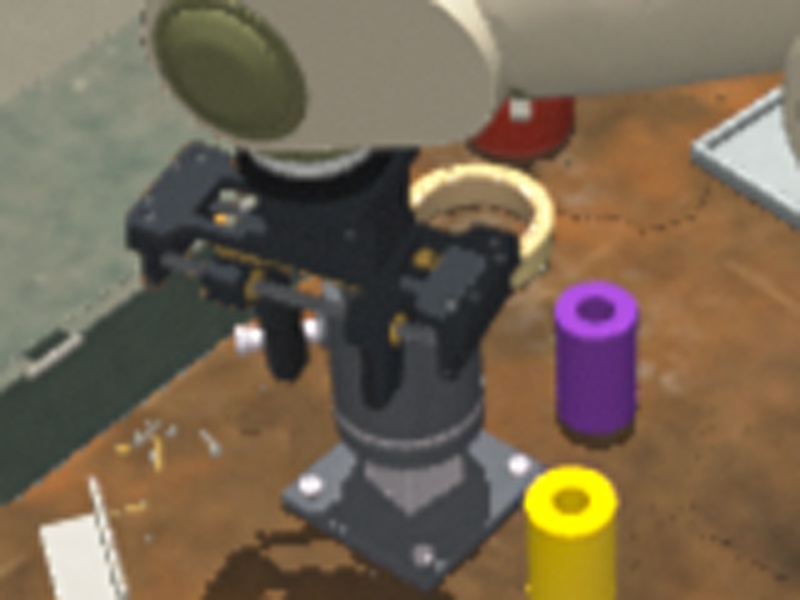

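View pics/top3.png

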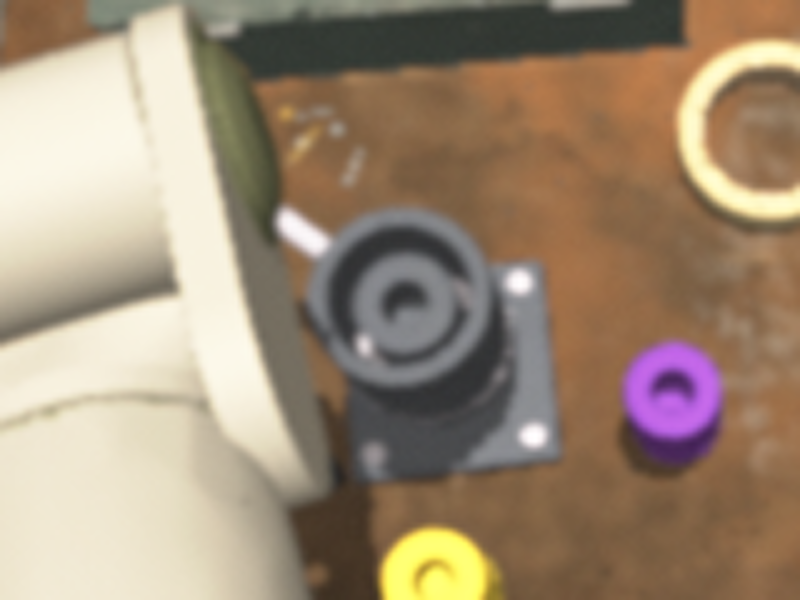

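View pics/w3c.png

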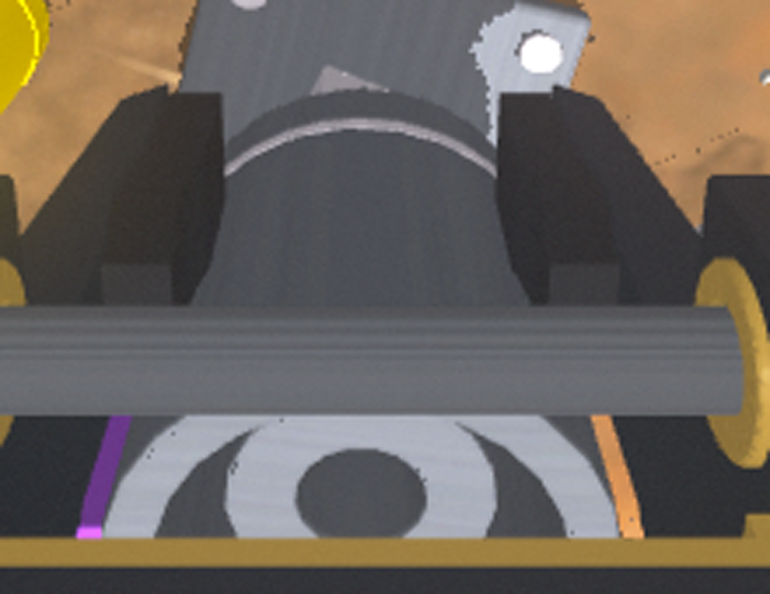

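```bash
cat > bar.py <<'E'
from plan import *
for n in ["top","scene"]:
    p,d,k=cam(n);W=cloud(d,k);R2=np.hypot(W[...,0]-543,W[...,1]-236)
    m=(R2>46)&(R2<94)&(W[...,2]>60)&(W[...,2]<150)&(p.min(-1)>120)
    P=W[m];print(n,m.sum())
    if m.sum(): print(np.degrees(np.arctan2(np.median(P[:,1])-236,np.median(P[:,0])-543)),np.percentile(P,[5,50,95],axis=0).round())
    m=(R2<46)&(R2>28)&(W[...,2]>105);print("rim",np.percentile(W[m][:,2],[50,80,95]).round(1), end=" ")
    m=(R2<22)&(R2>12)&(W[...,2]>105);print("small",np.percentile(W[m][:,2],[50,80]).round(1))
E
python3 bar.py
```

```text
top 53
56.05408246109717 [[571. 278. 138.]
 [578. 288. 142.]
 [587. 297. 145.]]
rim [167.9 447.3 462. ] small [408.4 442.8]
scene 37
57.9664626696641 [[566. 277. 137.]
 [587. 306. 142.]
 [594. 313. 149.]]
rim [151.5 450.4 462.1] small [454.8 456. ]
```

```bash
python3 - <<'E'
from plan import *
p,d,k=cam("scene");W=cloud(d,k);st()
for v in range(218,240,2): print(v,W[v,220].round(), p[v,220], W[v,239].round())
s=monitor.state();T=np.array(s["tool_rot"]);e=s["ee_pos"]
for sg in(1,-1): print(sg,(e+T[:,0]*sg*20).round(),proj(e+T[:,0]*sg*20,k))
E
```

```text
4.95 [515.4 305.9 130.2] yaw 21.74 w 40.1 F [-0.   0.3  0.5] q [ 0.34  0.54  1.37 -0.    1.22 -0.04]
218 [513. 333. 239.] [73 74 76] [473. 306. 248.]
220 [536. 317. 206.] [44 43 43] [469. 309. 246.]
222 [534. 319. 202.] [32 31 33] [466. 312. 243.]
224 [533. 321. 197.] [29 29 30] [456. 320. 249.]
226 [535. 320. 189.] [28 28 30] [457. 320. 241.]
228 [534. 322. 183.] [31 32 34] [459. 319. 233.]
230 [536. 321. 174.] [33 34 34] [481. 302. 199.]
232 [532. 324. 172.] [33 32 34] [480. 303. 194.]
234 [534. 323. 162.] [38 35 34] [480. 304. 187.]
236 [662. 234.   2.] [114  85  56] [481. 304. 179.]
238 [656. 239.   1.] [123  93  61] [480. 305. 173.]
1 [534. 313. 130.] [[224.00191362 240.88365562]]
-1 [497. 298. 130.] [[237.61966465 245.24484732]]
```

The bar hasn't moved and is still at 56°, so the fingertips passed over it. The tips look higher than the reported TCP, so I'll check that in the wrist depth.

```bash
python3 - <<'E'
from plan import *
p,d,k=cam("wrist");c=k["c"];k["M"]=np.array(c["mount"]);W=cloud(d,k)
for v in range(244,312,6): print(v,[W[v,u].round().tolist() for u in (215,228,238,325,335,350)])
print(proj([[20,0,0],[-20,0,0],[20,-9,0],[20,-9,-30]],k))
x=W[...,2]; m=(np.abs(W[...,0])<60)&(x>-70)&(x<10)&(abs(W[...,1])<15)&(abs(W[...,0])>18); 
h,e=np.histogram(x[m],bins=range(-70,12,4));print(dict(zip(e.tolist(),h.tolist())))
E
```

```text
244 [[-70.0, 60.0, 130.0], [-57.0, 59.0, 130.0], [-44.0, 54.0, 117.0], [43.0, 54.0, 118.0], [53.0, 54.0, 118.0], [71.0, 60.0, 130.0]]
250 [[-33.0, -11.0, -33.0], [-27.0, -9.0, -30.0], [-22.0, -10.0, -31.0], [22.0, -9.0, -29.0], [26.0, -9.0, -30.0], [33.0, -11.0, -33.0]]
256 [[-31.0, -10.0, -39.0], [-26.0, -9.0, -36.0], [-21.0, -10.0, -38.0], [21.0, -9.0, -36.0], [25.0, -9.0, -37.0], [32.0, -11.0, -40.0]]
262 [[-30.0, -10.0, -45.0], [-25.0, -9.0, -43.0], [-20.0, -10.0, -44.0], [20.0, -8.0, -40.0], [24.0, -9.0, -43.0], [31.0, -11.0, -46.0]]
268 [[-29.0, -11.0, -52.0], [-24.0, -9.0, -48.0], [-20.0, -8.0, -45.0], [20.0, -5.0, -41.0], [24.0, -9.0, -49.0], [29.0, -11.0, -52.0]]
274 [[-28.0, -10.0, -55.0], [-23.0, -10.0, -54.0], [-20.0, -5.0, -46.0], [20.0, -2.0, -41.0], [23.0, -9.0, -54.0], [29.0, -9.0, -53.0]]
280 [[-27.0, -9.0, -58.0], [-22.0, -9.0, -58.0], [-20.0, -3.0, -48.0], [20.0, 1.0, -42.0], [22.0, -9.0, -59.0], [28.0, -9.0, -58.0]]
286 [[-26.0, -9.0, -64.0], [-21.0, -9.0, -64.0], [-20.0, 0.0, -48.0], [20.0, 3.0, -44.0], [22.0, -8.0, -61.0], [27.0, -9.0, -64.0]]
292 [[-25.0, -9.0, -68.0], [-21.0, -9.0, -67.0], [-20.0, 4.0, -47.0], [20.0, 6.0, -44.0], [20.0, -10.0, -68.0], [26.0, -10.0, -68.0]]
298 [[-25.0, -10.0, -72.0], [-20.0, -9.0, -72.0], [-20.0, 6.0, -48.0], [20.0, 9.0, -44.0], [20.0, -7.0, -69.0], [26.0, -9.0, -71.0]]
304 [[-25.0, -7.0, -72.0], [-20.0, -7.0, -72.0], [-28.0, 45.0, 3.0], [28.0, 43.0, 0.0], [20.0, -6.0, -70.0], [25.0, -8.0, -73.0]]
310 [[-25.0, -5.0, -73.0], [-20.0, -5.0, -73.0], [-27.0, 43.0, -5.0], [26.0, 42.0, -7.0], [20.0, -4.0, -71.0], [25.0, -5.0, -73.0]]
[[315.396114   242.41967395]
 [248.37133764 242.37934497]
 [315.8717626  228.33771707]
 [321.90046949 250.35277775]]
{-70: 526, -66: 439, -62: 459, -58: 469, -54: 522, -50: 506, -46: 370, -42: 321, -38: 294, -34: 250, -30: 124, -26: 0, -22: 0, -18: 0, -14: 0, -10: 0, -6: 0, -2: 0, 2: 0, 6: 0}
```

```bash
python3 - <<'E'
from plan import *
z=np.load("wrist0.npz");c=imaging.get_calibration("wrist");k=dict(f=z["f"],cx=z["cx"],cy=z["cy"],M=np.array(c["mount"]));W=cloud(z["d"],k)
x=W[...,2]; m=(np.abs(W[...,0])<75)&(x>-90)&(x<10)&(abs(W[...,1])<15)&(abs(W[...,0])>18); 
h,e=np.histogram(x[m],bins=range(-90,12,4));print(dict(zip(e.tolist(),h.tolist())))
for v in range(236,262,3): print(v,[W[v,u].round().tolist() for u in (170,185,192,375,385)])
E
```

```text
{-90: 472, -86: 330, -82: 595, -78: 534, -74: 1160, -70: 628, -66: 559, -62: 598, -58: 625, -54: 681, -50: 614, -46: 482, -42: 429, -38: 392, -34: 349, -30: 178, -26: 0, -22: 0, -18: 0, -14: 0, -10: 0, -6: 0, -2: 0, 2: 0, 6: 0}
236 [[-171.0, 111.0, 273.0], [-145.0, 107.0, 264.0], [-135.0, 106.0, 264.0], [403.0, 459.0, 1106.0], [449.0, 461.0, 1111.0]]
239 [[-168.0, 111.0, 264.0], [-146.0, 111.0, 264.0], [-136.0, 112.0, 265.0], [405.0, 474.0, 1108.0], [450.0, 475.0, 1110.0]]
242 [[-169.0, 116.0, 264.0], [-147.0, 117.0, 266.0], [-163.0, 155.0, 352.0], [407.0, 490.0, 1110.0], [452.0, 491.0, 1113.0]]
245 [[-170.0, 122.0, 265.0], [-176.0, 161.0, 352.0], [-164.0, 161.0, 352.0], [407.0, 502.0, 1105.0], [453.0, 504.0, 1111.0]]
248 [[-55.0, -10.0, -30.0], [-48.0, -10.0, -29.0], [-45.0, -9.0, -27.0], [47.0, -10.0, -28.0], [52.0, -9.0, -27.0]]
251 [[-54.0, -11.0, -34.0], [-47.0, -10.0, -32.0], [-44.0, -9.0, -31.0], [46.0, -10.0, -32.0], [51.0, -9.0, -31.0]]
254 [[-53.0, -11.0, -38.0], [-47.0, -9.0, -35.0], [-44.0, -9.0, -34.0], [45.0, -9.0, -35.0], [50.0, -9.0, -34.0]]
257 [[-52.0, -11.0, -41.0], [-46.0, -9.0, -38.0], [-44.0, -7.0, -34.0], [45.0, -9.0, -37.0], [49.0, -9.0, -38.0]]
260 [[-51.0, -10.0, -43.0], [-45.0, -9.0, -41.0], [-44.0, -6.0, -35.0], [45.0, -7.0, -37.0], [48.0, -9.0, -41.0]]
```

The fingertips sit about 27 mm behind the reported TCP at both openings, and the scene camera agrees. I'll allow for that: go back over the bar and descend 27 mm further.

```bash
python3 - <<'E'
from plan import *
c=np.array([543,236.])
def P(a,z=130): return (c[0]+75.2*np.cos(np.radians(a)),c[1]+75.2*np.sin(np.radians(a)),z,a-90)
plan(P(111.8),[P(84),P(55.8),P(55.8,102)])
print()
plan(P(55.8,102),[P(55.8+4*i,102) for i in range(1,19)])
E
```

```text
[3.51, 0.87, 0.0] [0.0, 0.0, 27.8]
[6.23, 3.31, 0.0] [0.0, 0.0, 56.0]
[6.23, 3.31, 2.8] [0.0, 0.0, 56.0]

[-0.52, 0.02, 0.0] [0.0, 0.0, -4.0]
[-1.05, 0.07, 0.0] [0.0, 0.0, -8.0]
[-1.56, 0.16, 0.0] [0.0, 0.0, -12.0]
[-2.07, 0.29, 0.0] [0.0, 0.0, -16.0]
[-2.57, 0.45, 0.0] [0.0, 0.0, -20.0]
[-3.06, 0.65, 0.0] [0.0, 0.0, -24.0]
[-3.53, 0.88, 0.0] [0.0, 0.0, -28.0]
[-3.98, 1.14, 0.0] [0.0, 0.0, -32.0]
[-4.42, 1.44, 0.0] [0.0, 0.0, -36.0]
[-4.83, 1.76, 0.0] [0.0, 0.0, -40.0]
[-5.22, 2.11, 0.0] [0.0, 0.0, -44.0]
[-5.59, 2.49, 0.0] [0.0, 0.0, -48.0]
[-5.93, 2.89, 0.0] [0.0, 0.0, -52.0]
[-6.23, 3.31, 0.0] [0.0, 0.0, -56.0]
[-6.51, 3.76, 0.0] [0.0, 0.0, -60.0]
[-6.76, 4.22, 0.0] [0.0, 0.0, -64.0]
[-6.97, 4.7, 0.0] [0.0, 0.0, -68.0]
[-7.15, 5.2, 0.0] [0.0, 0.0, -72.0]
```

Request:
step_arm([
  [[3.51,0.87,0],[0,0,27.8],4.0],
  [[3.51,0.87,0],[0,0,27.8],4.0],
  [[3.51,0.87,0],[0,0,27.8],4.0],
  [[6.23,3.31,0],[0,0,56],4.0],
  [[6.23,3.31,0],[0,0,56],4.0],
  [[6.23,3.31,0],[0,0,56],4.0],
  [[6.23,3.31,0],[0,0,56],4.0],
  [[6.23,3.31,1.4],[0,0,56],4.0],
  [[6.23,3.31,2.8],[0,0,56],4.0],
  [[6.23,3.31,2.8],[0,0,56],4.0],
])

```text
clock: 6.25
ee_pos: [584.4, 298.0, 100.1]
tool_rot: [[0.827, -0.562, -0.003], [-0.562, -0.827, -0.001], [-0.002, 0.003, -1.0]]
force: [-0.7, -0.4, 1.1]
gripper_width: 39.9
```

Request:
step_arm([
  [[-0.52,0.02,0],[0,0,-4],4.0],
  [[-1.05,0.07,0],[0,0,-8],4.0],
  [[-1.56,0.16,0],[0,0,-12],4.0],
  [[-2.07,0.29,0],[0,0,-16],4.0],
  [[-2.57,0.45,0],[0,0,-20],4.0],
  [[-3.06,0.65,0],[0,0,-24],4.0],
])

```text
clock: 7.0
ee_pos: [556.3, 310.2, 102.2]
tool_rot: [[0.985, -0.174, 0.001], [-0.174, -0.985, 0.0], [0.0, -0.0, -1.0]]
force: [0.1, -0.5, 0.5]
gripper_width: 40.0
```

```bash
python3 look.py w4; python3 bar.py
```

```text
7.0 [556.3 310.2 102.2] yaw -10.04 w 40.0 F [ 0.1 -0.5  0.5] q [ 0.32  0.65  1.27 -0.    1.22  0.5 ]
ring pts 4419
{70: 0, 75: 0, 80: 0, 85: 0, 90: 0, 95: 0, 100: 0, 105: 0, 110: 0, 115: 0, 120: 0, 125: 17, 130: 318, 135: 648, 140: 1846, 145: 472, 150: 607, 155: 511}
{90: 134, 93: 155, 96: 143, 99: 177, 102: 167, 105: 173, 108: 177, 111: 179, 114: 167, 117: 120, 120: 105, 123: 45, 126: 19, 129: 35, 132: 48, 135: 75, 138: 121, 141: 166, 144: 232, 147: 346, 150: 532, 153: 588, 156: 613, 159: 565, 162: 588, 165: 1033, 168: 25, 171: 0, 174: 0}
top 0
rim [373.8 419.8 447.5] small [385.1 435.4]
scene 21
78.32924884251634 [[557. 312. 132.]
 [561. 322. 138.]
 [567. 326. 144.]]
rim [169.6 427.4 448.9] small [155.6 435.7]
```

View pics/w4.png

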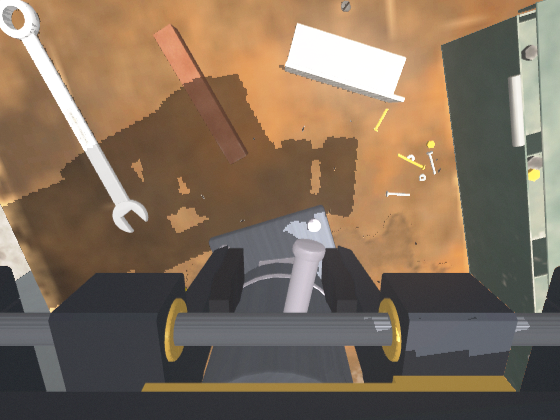

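The bar is now being pushed and is in contact with the right finger at (315,260). I'll continue.

Request:
step_arm([
  [[-0.52,0.02,0],[0,0,-4],4.0],
  [[-1.05,0.07,0],[0,0,-8],4.0],
  [[-1.56,0.16,0],[0,0,-12],4.0],
  [[-2.07,0.29,0],[0,0,-16],4.0],
  [[-2.57,0.45,0],[0,0,-20],4.0],
])

```text
clock: 7.78
ee_pos: [530.4, 310.1, 102.1]
tool_rot: [[0.985, 0.171, 0.0], [0.171, -0.985, 0.0], [0.0, -0.0, -1.0]]
force: [0.6, -0.1, -0.2]
gripper_width: 39.8
```

```bash
python3 look.py w5
```

```text
7.78 [530.4 310.1 102.1] yaw 9.84 w 39.8 F [ 0.6 -0.1 -0.2] q [ 0.34  0.6   1.35 -0.    1.19  0.17]
ring pts 3868
{70: 0, 75: 0, 80: 9, 85: 77, 90: 820, 95: 328, 100: 0, 105: 0, 110: 0, 115: 0, 120: 0, 125: 20, 130: 280, 135: 337, 140: 393, 145: 462, 150: 607, 155: 535}
{90: 197, 93: 257, 96: 352, 99: 339, 102: 329, 105: 358, 108: 346, 111: 308, 114: 402, 117: 1150, 120: 126, 123: 78, 126: 151, 129: 260, 132: 293, 135: 342, 138: 315, 141: 360, 144: 322, 147: 309, 150: 352, 153: 18, 156: 0, 159: 0, 162: 0, 165: 0, 168: 0, 171: 0, 174: 0}
```

View pics/w5.png

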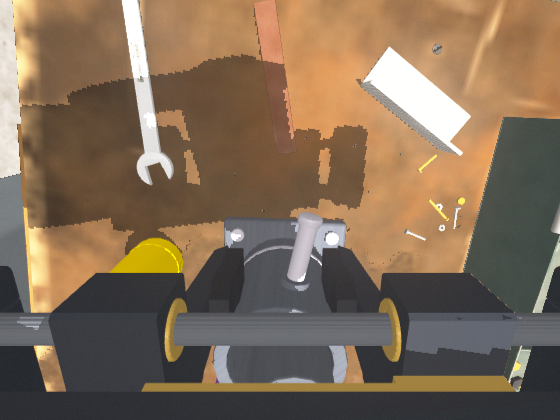

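The socket has dropped home: the bar top is at z≈93, the rim at ≈117 and the small socket's top at ≈152, standing proud. I'll rise and centre over it.

```bash
python3 - <<'E'
from plan import *
plan((530.2,310.1,102,9.8),[(530.2,310.1,150,9.8),(543,236,165,0)])
E
```

```text
[0.0, 0.0, -4.8] [0.0, 0.0, 0.0]
[0.0, 7.52, -6.3] [0.0, 0.0, 9.8]
```

Request:
step_arm([
  [[0,0,-4.8],[0,0,0],4.0],
  [[0,0,-4.8],[0,0,0],8.8],
  [[0,7.52,-6.3],[0,0,9.8],8.8],
  [[0,7.52,-6.3],[0,0,9.8],8.8],
  [[0,7.52,-6.3],[0,0,9.8],8.8],
])

```text
clock: 8.45
ee_pos: [543.2, 235.6, 164.6]
tool_rot: [[1.0, -0.001, -0.0], [-0.001, -1.0, 0.0], [-0.0, -0.0, -1.0]]
force: [-0.7, -0.5, 0.2]
gripper_width: 78.5
```

```bash
cat > meas.py <<'E'
from plan import *
st()
p,d,k=cam("wrist");W=cloud(d,k);save(sys.argv[1]+".png",p)
R2=np.hypot(W[...,0]-543,W[...,1]-236)
for n,r,z0,z1 in (("small",40,147,157),("rim",60,112,122),("bar",100,85,97)):
    m=(R2<r)&(W[...,2]>z0)&(W[...,2]<z1)
    if n=="bar": m&=(R2>50)
    P=W[m]
    if len(P)<9: print(n,len(P));continue
    c,rr=cv2.minEnclosingCircle(P[:,:2].astype(np.float32));print(n,len(P),np.round(c,1),round(rr,1),P.mean(0).round(1))
    if n=="bar": print("ang",np.degrees(np.arctan2(*(P.mean(0)[:2]-[543,236])[::-1])))
E
python3 meas.py w6
```

```text
8.45 [543.2 235.6 164.6] yaw -0.07 w 78.5 F [-0.7 -0.5  0.2] q [0.21 0.5  1.35 0.   1.29 0.21]
small 3413 [548.3 238.8] 24.0 [548.3 240.1 152.3]
rim 3644 [543.7 236. ] 41.9 [541.4 244.4 117.3]
bar 904 [546.4 305.6] 20.8 [546.6 307.   92.6]
ang 87.1080014733218
```

View pics/w6.png

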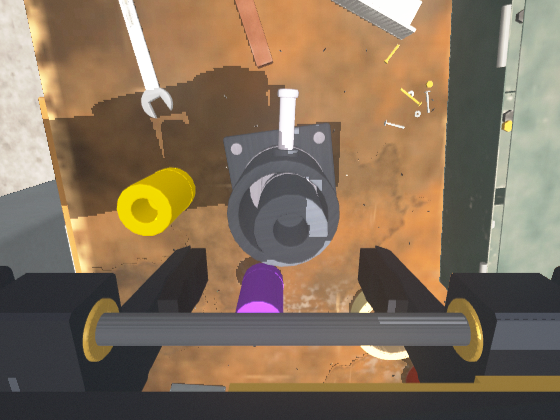

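The small socket's top is centred at (548,239), so it still stands on the pilot, and the bar is at 87°. Now I'll grip the small socket.

Request:
step_arm([
  [[0.53,-0.28,0],[0,0,0],8.8],
  [[0.53,-0.28,2.5],[0,0,0],8.8],
  [[0.53,-0.28,5.0],[0,0,0],8.8],
  [[0.53,-0.28,7.0],[0,0,0],8.8],
  [[0.53,-0.28,7.0],[0,0,0],8.8],
  [[0.53,-0.28,7.0],[0,0,0],4.0],
  [[0.53,-0.28,7.0],[0,0,0],4.0],
  [[0.53,-0.28,7.0],[0,0,0],4.0],
  [[0.53,-0.28,7.0],[0,0,0],4.0],
  [[0.53,-0.28,7.0],[0,0,0],4.0],
])

```text
clock: 9.75
ee_pos: [548.4, 238.9, 95.3]
tool_rot: [[1.0, -0.0, 0.0], [-0.0, -1.0, 0.0], [0.0, -0.0, -1.0]]
force: [-0.8, 0.2, 1.6]
gripper_width: 47.2
```

```bash
python3 - <<'E'
from plan import *
plan((548.3,238.8,95,0),[(548.3,238.8,195,0),(424.7,-106.2,195,-4.5),(424.7,-106.2,60,-4.5)])
E
```

```text
[0.0, 0.0, -10.0] [0.0, 0.0, 0.0]
[-12.36, 34.5, -10.0] [0.0, 0.0, 4.5]
[-12.36, 34.5, 3.5] [0.0, 0.0, 4.5]
```

Request:
step_arm([
  [[0,0,-2],[0,0,0],4.0],
  [[0,0,-4.5],[0,0,0],4.0],
  [[0,0,-7.5],[0,0,0],4.0],
  [[0,0,-10],[0,0,0],4.0],
  [[-1,3,-10],[0,0,0],4.0],
  [[-2.5,7,-10],[0,0,1],4.0],
  [[-4,11,-10],[0,0,2],4.0],
  [[-5.6,15.5,-10],[0,0,3],4.0],
  [[-7.1,20,-10],[0,0,4],4.0],
  [[-8.6,24,-10],[0,0,4.5],4.0],
  [[-10.1,28,-10],[0,0,4.5],4.0],
  [[-11.5,32,-10],[0,0,4.5],4.0],
  [[-12.36,34.5,-10],[0,0,4.5],4.0],
  [[-12.36,34.5,-10],[0,0,4.5],4.0],
])

```text
clock: 11.5
ee_pos: [424.1, -107.2, 194.7]
tool_rot: [[0.997, -0.081, -0.001], [-0.081, -0.997, 0.0], [-0.001, -0.0, -1.0]]
force: [0.1, 0.0, -3.0]
gripper_width: 47.3
```

```bash
python3 - <<'E'
from plan import *
st()
for n in ["wrist","top"]:
    p,d,k=cam(n);save(n+"7.png",p);W=cloud(d,k)
    if n=="wrist":
        m=(abs(W[...,2]-15.5)<3)&(abs(W[...,0]-420)<60)&(abs(W[...,1]+150)<150);P=W[m]
        print(m.sum(),cv2.minAreaRect(P[:,:2].astype(np.float32)),P.min(0),P.max(0))
        # small bottom
        R2=np.hypot(W[...,0]-424.7,W[...,1]+106);m=(R2<35)&(W[...,2]>100)&(W[...,2]<215);print(np.percentile(W[m],[1,50,99],axis=0).round())
E
```

```text
11.5 [ 424.1 -107.2  194.7] yaw -4.66 w 47.3 F [ 0.1  0.  -3. ] q [-0.52  0.13  1.77 -0.    1.24 -0.44]
1225 ((425.2202453613281, -96.54576110839844), (100.55039978027344, 71.9156494140625), 85.6662368774414) [ 386.40152365 -149.33773765   12.51428079] [464.04937368 -43.84624135  16.98077194]
[[ 403. -101.  175.]
 [ 426.  -86.  198.]
 [ 447.  -83.  215.]]
```

View pics/wrist7.png

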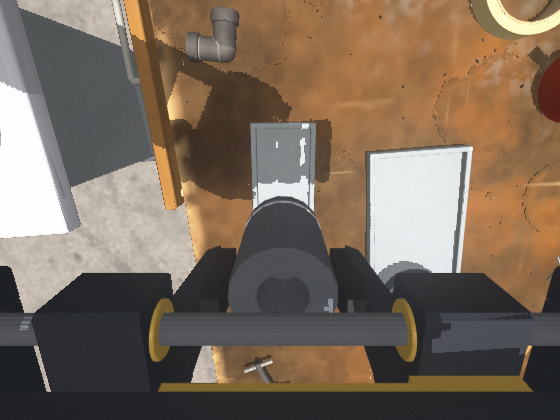

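View pics/top7.png

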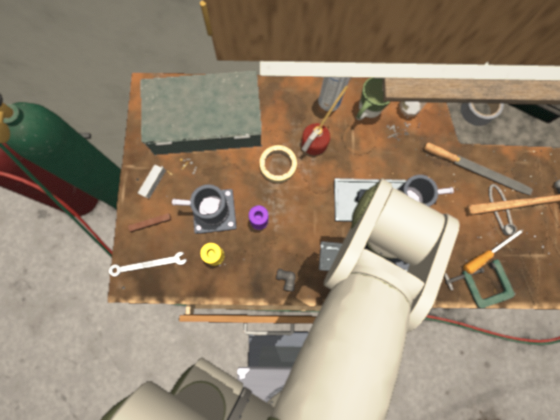

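The small socket is held over the middle of the narrow tray's free half. Lowering it.

Request:
step_arm([
  [[0,0,3.5],[0,0,0],4.0],
  [[0,0,8],[0,0,0],4.0],
  [[0,0,12],[0,0,0],4.0],
  [[0,0,14.5],[0,0,0],4.0],
  [[0,0,16],[0,0,0],4.0],
  [[0,0,16.3],[0,0,0],4.0],
  [[0,0,16.5],[0,0,0],4.0],
  [[0,0,16.5],[0,0,0],4.0],
])

```text
clock: 12.6
ee_pos: [425.0, -106.1, 30.5]
tool_rot: [[0.997, -0.078, 0.001], [-0.078, -0.997, -0.0], [0.001, 0.0, -1.0]]
force: [-0.2, -0.3, -3.9]
gripper_width: 47.1
```

Request:
step_arm([
  [[0,0,0.1],[0,0,0],4.0],
  [[0,0,0.2],[0,0,0],4.0],
  [[0,0,0.25],[0,0,0],4.0],
  [[0,0,0.25],[0,0,0],4.0],
])

```text
clock: 13.1
ee_pos: [424.9, -106.2, 28.2]
tool_rot: [[0.997, -0.078, 0.0], [-0.078, -0.997, -0.0], [0.0, 0.0, -1.0]]
force: [-3.7, 0.9, 7.5]
gripper_width: 47.2
```

It's in contact with the floor, so I'll release and rise, then travel to the big socket's near wall.

```bash
python3 - <<'E'
from plan import *
plan((424.7,-106.2,27.5,-4.5),[(424.7,-106.2,120,-4.5),(506.2,236,120,0),(506.2,236,56,0)])
E
```

```text
[0.0, 0.0, -9.25] [0.0, 0.0, 0.0]
[5.44, -34.75, -9.25] [0.0, 0.0, -4.5]
[5.44, -34.75, -2.85] [0.0, 0.0, -4.5]
```

Request:
step_arm([
  [[0,0,0],[0,0,0],8],
  [[0,0,0],[0,0,0],8],
  [[0,0,0],[0,0,0],8],
  [[0,0,-2],[0,0,0],8],
  [[0,0,-6],[0,0,0],8],
  [[0,0,-12],[0,0,0],8],
  [[0,0,-12],[0,0,0],8],
])

```text
clock: 13.98
ee_pos: [426.5, -107.0, 151.0]
tool_rot: [[0.997, -0.078, 0.007], [-0.078, -0.997, -0.004], [0.007, 0.003, -1.0]]
force: [-0.1, -0.3, -0.5]
gripper_width: 80.4
```

```bash
python3 - <<'E'
from plan import *
st()
p,d,k=cam("wrist");save("w8.png",p);W=cloud(d,k)
R2=np.hypot(W[...,0]-424.7,W[...,1]+106);m=(R2<40)&(abs(W[...,2]-85)<6);P=W[m]
print(cv2.minEnclosingCircle(P[:,:2].astype(np.float32)),P.mean(0))
plan((424.7,-106.2,147.5,-4.5),[(506.2,236,135,0),(506.2,236,56,0)])
E
```

```text
13.97 [ 426.5 -107.   151. ] yaw -4.49 w 80.4 F [-0.1 -0.3 -0.5] q [-0.51  0.18  1.83  0.    1.12 -0.44]
((424.7895812988281, -106.19361877441406), 23.844404220581055) [ 424.86916153 -105.05307572   85.27097118]
[5.44, -34.75, 1.25] [0.0, 0.0, -4.5]
[5.44, -34.75, 9.15] [0.0, 0.0, -4.5]
```

View pics/w8.png

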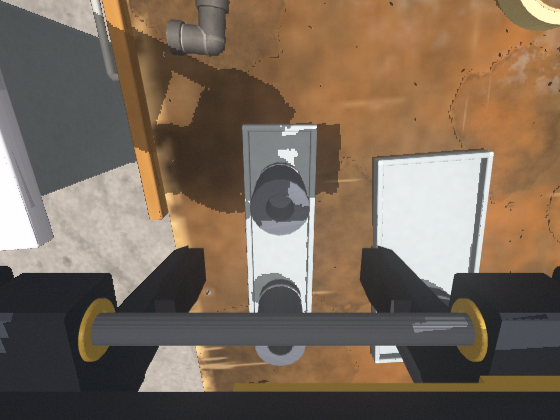

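The small socket stands in the tray at (424.8,-106.2) with its top at z=85. Now for the big one.

Request:
step_arm([
  [[1.5,-9,0],[0,0,-1],3.6],
  [[3,-18,0],[0,0,-3],3.6],
  [[4.5,-28,1],[0,0,-4.5],3.6],
  [[5.44,-34.75,1.25],[0,0,-4.5],3.6],
  [[5.44,-34.75,1.25],[0,0,-4.5],3.6],
  [[5.44,-34.75,1.25],[0,0,-4.5],3.6],
  [[5.44,-34.75,1.25],[0,0,-4.5],3.6],
  [[5.44,-34.75,1.25],[0,0,-4.5],3.6],
])

```text
clock: 15.02
ee_pos: [505.6, 235.4, 133.8]
tool_rot: [[1.0, -0.0, -0.002], [-0.0, -1.0, -0.001], [-0.002, 0.001, -1.0]]
force: [-0.2, -1.1, 0.7]
gripper_width: 36.0
```

```bash
python3 meas.py w9
```

```text
15.03 [505.6 235.4 133.8] yaw -0.01 w 36.0 F [-0.2 -1.1  0.7] q [ 0.23  0.46  1.5  -0.    1.18  0.23]
small 0
rim 4459 [543.6 236. ] 42.0 [543.6 244.1 117.1]
bar 1196 [545.9 305.8] 20.6 [545.7 307.   92.5]
ang 87.79748409077965
```

View pics/w9.png

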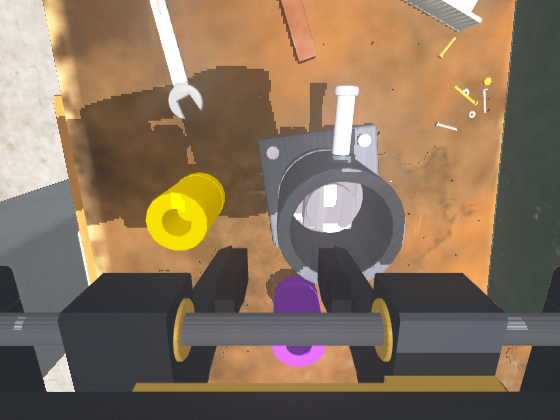

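The rim centre is (543.6,236.0), and the fingers straddle the near wall: left finger at (235,280) outside, right at (335,280) inside. Descending and closing.

Request:
step_arm([
  [[0,0,2.5],[0,0,0],3.6],
  [[0,0,5],[0,0,0],3.6],
  [[0,0,7],[0,0,0],3.6],
  [[0,0,7.9],[0,0,0],3.6],
  [[0,0,7.9],[0,0,0],3.6],
  [[0,0,7.9],[0,0,0],0.3],
  [[0,0,7.9],[0,0,0],0.3],
  [[0,0,7.9],[0,0,0],0.3],
  [[0,0,7.9],[0,0,0],0.3],
  [[0,0,7.9],[0,0,0],0.3],
])

```text
clock: 16.32
ee_pos: [506.6, 236.0, 56.4]
tool_rot: [[1.0, 0.0, 0.001], [0.0, -1.0, 0.0], [0.001, -0.0, -1.0]]
force: [-0.2, -0.7, 3.4]
gripper_width: 7.9
```

Request:
step_arm([
  [[0,0,-0.5],[0,0,0],0.3],
  [[0,0,-1.2],[0,0,0],0.3],
  [[0,0,-2],[0,0,0],0.3],
  [[0,0,-3],[0,0,0],0.3],
  [[0,0,-4],[0,0,0],0.3],
])

```text
clock: 16.95
ee_pos: [506.0, 236.1, 96.7]
tool_rot: [[1.0, 0.0, -0.0], [0.0, -1.0, 0.0], [-0.0, -0.0, -1.0]]
force: [1.4, 1.6, -6.5]
gripper_width: 8.0
```

```bash
python3 look.py w10;python3 - <<'E'
from plan import *
plan((506.2,236,56-40,0),[(506.2,236,56-40,0)])
p,d,k=cam("wrist");W=cloud(d,k)
R2=np.hypot(W[...,0]-543.6,W[...,1]-236)
m=(R2<46)&(R2>31)&(W[...,2]>145)&(W[...,2]<170);P=W[m];print(m.sum())
A=np.c_[P[:,:2]-[543.6,236],np.ones(len(P))]
w=np.ones(len(P),bool)
for _ in range(6):
    s=np.linalg.lstsq(A[w],P[w,2],rcond=None)[0];r=P[:,2]-A@s;w=r>-1.5 if _<3 else abs(r)<1.5
print("tilt slopes",s, w.sum())
E
```

```text
16.95 [506.  236.1  96.7] yaw 0.0 w 8.0 F [ 1.4  1.6 -6.5] q [0.23 0.5  1.54 0.   1.1  0.23]
ring pts 3393
{70: 0, 75: 0, 80: 0, 85: 0, 90: 0, 95: 0, 100: 0, 105: 0, 110: 0, 115: 0, 120: 1, 125: 394, 130: 2546, 135: 132, 140: 73, 145: 93, 150: 88, 155: 66}
{90: 238, 93: 228, 96: 224, 99: 226, 102: 214, 105: 226, 108: 223, 111: 243, 114: 228, 117: 244, 120: 250, 123: 271, 126: 305, 129: 353, 132: 427, 135: 575, 138: 529, 141: 568, 144: 641, 147: 685, 150: 736, 153: 1305, 156: 6449, 159: 173, 162: 165, 165: 195, 168: 497, 171: 54, 174: 46}
[0.0, 0.0, 0.0] [0.0, 0.0, 0.0]
9775
tilt slopes [-1.93797801e-02 -2.32066477e-03  1.58415582e+02] 6854
```

View pics/w10.png

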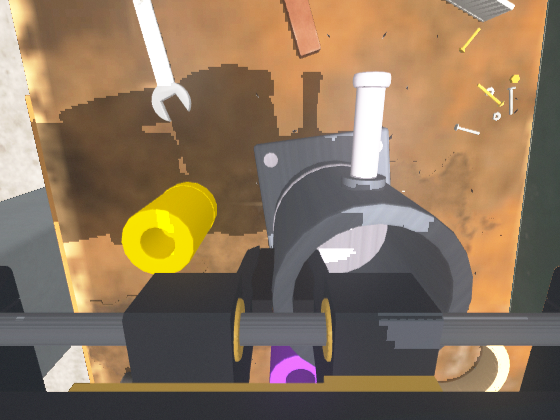

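The socket lifts with only about 1° of tilt. I'll continue up and over to the wide tray.

```bash
python3 - <<'E'
from plan import *
plan((506.2,236,96,0),[(506.2,236,180,0),(541.5,-148,180,0)])
E
```

```text
[0.0, 0.0, -8.4] [0.0, 0.0, 0.0]
[3.53, 38.4, -8.4] [0.0, 0.0, 0.0]
```

Request:
step_arm([
  [[0,0,-2],[0,0,0],0.3],
  [[0,0,-4.5],[0,0,0],0.3],
  [[0,0,-7],[0,0,0],0.3],
  [[0,0,-8.4],[0,0,0],0.3],
  [[0.1,2,-8.4],[0,0,0],0.3],
  [[0.5,5,-8.4],[0,0,0],0.3],
  [[0.8,9,-8.4],[0,0,0],0.3],
  [[1.2,13,-8.4],[0,0,0],0.3],
  [[1.6,17,-8.4],[0,0,0],0.3],
  [[2,21,-8.4],[0,0,0],0.3],
  [[2.3,25,-8.4],[0,0,0],0.3],
  [[2.7,29,-8.4],[0,0,0],0.3],
  [[3.0,33,-8.4],[0,0,0],0.3],
  [[3.3,36,-8.4],[0,0,0],0.3],
  [[3.5,38,-8.4],[0,0,0],0.3],
  [[3.53,38.4,-8.4],[0,0,0],0.3],
  [[3.53,38.4,-8.4],[0,0,0],0.3],
])

```text
clock: 19.18
ee_pos: [541.3, -147.4, 179.8]
tool_rot: [[1.0, 0.0, -0.001], [0.0, -1.0, 0.001], [-0.001, -0.001, -1.0]]
force: [0.2, 1.1, -5.1]
gripper_width: 8.1
```

```bash
python3 - <<'E'
from plan import *
st()
p,d,k=cam("wrist");save("w11.png",p);W=cloud(d,k)
m=(W[...,2]>200)&(W[...,2]<260)&(np.hypot(W[...,0]-579,W[...,1]+148)<48)&(np.hypot(W[...,0]-579,W[...,1]+148)>30);P=W[m]
h,e=np.histogram(P[:,2],bins=range(200,262,4));print(h)
m=(W[...,2]>11)&(W[...,2]<18)&(abs(W[...,0]-579)<70)&(W[...,1]>-220)&(W[...,1]<-70);P=W[m];print(len(P),cv2.minAreaRect(P[:,:2].astype(np.float32)))
p,d,k=cam("top");save("t11.png",p);W=cloud(d,k)
m=(W[...,2]>11)&(W[...,2]<18)&(abs(W[...,0]-579)<75)&(W[...,1]>-350)&(W[...,1]<-70);P=W[m];print(len(P),cv2.minAreaRect(P[:,:2].astype(np.float32)))
E
```

```text
19.18 [ 541.3 -147.4  179.8] yaw 0.02 w 8.1 F [ 0.2  1.1 -5.1] q [-0.47  0.42  1.43  0.    1.29 -0.48]
[ 334  353  406  548  854  704  705  820  871 4196 3522  147  246  325
    0]
1126 ((567.92138671875, -153.87322998046875), (133.34860229492188, 89.83788299560547), 89.10831451416016)
133 ((577.6212768554688, -110.27005004882812), (45.93813705444336, 110.42301177978516), 89.5750503540039)
```

View pics/w11.png

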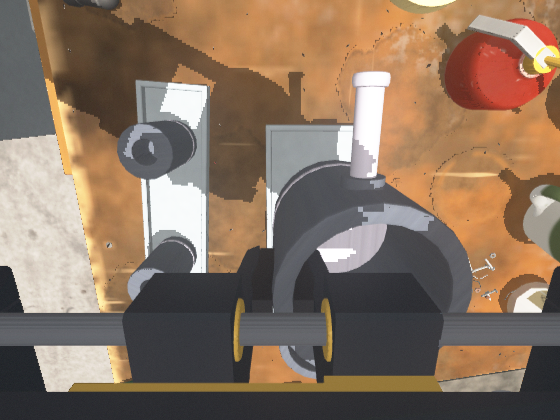

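Held over the wide tray's free half with the bar pointing +y. Lowering.

Request:
step_arm([
  [[0,0,2.5],[0,0,0],0.3],
  [[0,0,6],[0,0,0],0.3],
  [[0,0,9],[0,0,0],0.3],
  [[0,0,11],[0,0,0],0.3],
  [[0,0,12.2],[0,0,0],0.3],
  [[0,0,12.7],[0,0,0],0.3],
  [[0,0,12.8],[0,0,0],0.3],
  [[0,0,12.8],[0,0,0],0.3],
])

```text
clock: 20.27
ee_pos: [541.9, -148.1, 52.7]
tool_rot: [[1.0, 0.0, 0.001], [0.0, -1.0, -0.001], [0.001, 0.001, -1.0]]
force: [0.5, 0.4, -5.1]
gripper_width: 8.1
```

Request:
step_arm([
  [[0,0,0.1],[0,0,0],0.3],
  [[0,0,0.2],[0,0,0],0.3],
  [[0,0,0.3],[0,0,0],0.3],
  [[0,0,0.3],[0,0,0],0.3],
])

```text
clock: 20.78
ee_pos: [541.8, -148.2, 49.8]
tool_rot: [[1.0, -0.0, 0.001], [-0.0, -1.0, -0.001], [0.001, 0.001, -1.0]]
force: [-5.0, 0.5, 6.0]
gripper_width: 8.0
```

In contact with the tray floor. Releasing and rising.

Request:
step_arm([
  [[0,0,0],[0,0,0],3.6],
  [[0,0,0],[0,0,0],3.6],
  [[0,0,0],[0,0,0],3.6],
  [[0,0,-2],[0,0,0],3.6],
  [[0,0,-6],[0,0,0],3.6],
  [[0,0,-12],[0,0,0],3.6],
  [[0,0,-17],[0,0,0],3.6],
  [[0,0,-17],[0,0,0],3.6],
])

```text
clock: 21.78
ee_pos: [542.9, -148.5, 222.8]
tool_rot: [[1.0, 0.0, 0.007], [0.0, -1.0, -0.003], [0.007, 0.003, -1.0]]
force: [-0.2, -0.6, -0.7]
gripper_width: 36.1
```

Request:
step_arm([
  [[-10,-12,0],[0,0,0],3.6],
  [[-20,-36,0],[0,0,0],3.6],
  [[-20,-36,0],[0,0,0],3.6],
  [[-20,-36,0],[0,0,0],3.6],
  [[-20,-36,0],[0,0,0],3.6],
  [[-20,-36,0],[0,0,0],3.6],
  [[-20,-36,0],[0,0,0],3.6],
  [[-20,-36,0],[0,0,0],3.6],
  [[-20,-36,0],[0,0,0],3.6],
  [[-20,-36,0],[0,0,0],3.6],
])

```text
clock: 23.02
ee_pos: [342.0, 211.2, 218.7]
tool_rot: [[1.0, -0.002, -0.001], [-0.002, -1.0, -0.0], [-0.001, 0.0, -1.0]]
force: [0.3, 0.3, -0.4]
gripper_width: 36.0
```

```bash
python3 - <<'E'
from plan import *
st()
p,d,k=cam("top");save("t12.png",p);W=cloud(d,k)
for n,c,h,r in (("big",(579,-148),110,42),("big2",(579,-280),110,42),("small",(425,-106),85,24),("small2",(413.6,-238.5),85,24)):
    m=(abs(W[...,2]-h)<5)&(np.hypot(W[...,0]-c[0],W[...,1]-c[1])<r+15);P=W[m]
    if len(P)<10: print(n,len(P));continue
    e,rr=cv2.minEnclosingCircle(P[:,:2].astype(np.float32))
    A=np.c_[P[:,:2]-P[:,:2].mean(0),np.ones(len(P))];print(n,len(P),np.round(e,1),round(rr,1),P[:,2].mean().round(1),"slope",np.linalg.lstsq(A,P[:,2],rcond=None)[0][:2].round(3))
for l in ["elbow","roll","bar_stock","offcut"]:
    for r in nets.outline_of("top",l)[:1]: print(l,np.median(W[r["mask"]],0).round())
P=W[(abs(W[...,2]-15)<3)&(abs(W[...,0]-579)<75)&(W[...,1]>-360)&(W[...,1]<-70)];print(cv2.minAreaRect(P[:,:2].astype(np.float32)))
E
```

```text
23.02 [342.  211.2 218.7] yaw -0.1 w 36.0 F [ 0.3  0.3 -0.4] q [ 0.26  0.03  1.82 -0.    1.29  0.26]
big 363 [ 578.1 -146.7] 42.3 110.1 slope [0.002 0.002]
big2 384 [ 578.9 -281. ] 42.3 110.1 slope [ 0.006 -0.005]
small 247 [ 424.4 -106.7] 23.8 84.8 slope [-0.002 -0.002]
small2 253 [ 414.1 -238.8] 23.8 85.1 slope [0.002 0.002]
elbow [nan nan nan]
roll [nan nan nan]
bar_stock [509. 402.  15.]
offcut [nan nan nan]
((579.2103881835938, -213.06228637695312), (249.7310333251953, 114.36701965332031), 89.67251586914062)
```

View pics/t12.png

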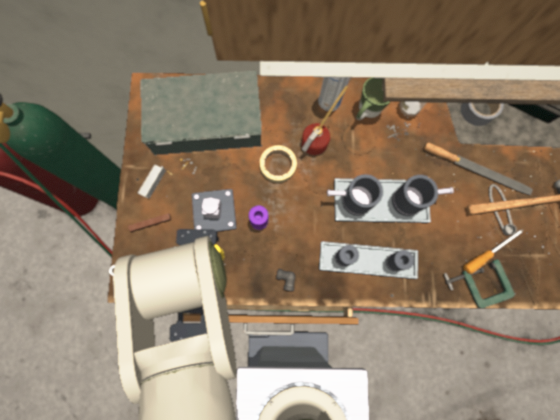

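The top view shows big sockets at (364,195) and (418,194) in the wide row, and small ones at (346,256) and (401,261) in the narrow row. All stand upright with rims at 110 and 85 mm. The elbow, roll, bar stock and offcut are where they began. Both sockets are near their centre lines and nothing is being touched, so I'm handing in.

```bash
python3 -c "
from rig import sign_off
print(sign_off())"
```

```text
the job is handed in; nothing more can be done
None
```

I turned the big socket by its bar until it dropped home, and both sockets now stand in the free halves of their own trays. The job was handed in at about 23 s.

- **Turning:** The first sweep passed over the bar without moving it, because the fingertips really sit about 27 mm behind the reported TCP. I allowed for this and pushed the bar counter-clockwise. It stopped at about 87°, having started at 56°. After the drop the rim was at 117 mm and the small socket's top at 152 mm, with the small socket 5.7 mm off the stand's centre.
- **Big socket:** The last top view put it at (578.1, -146.7), about 1 mm off the tray's centre line and 66 mm from its middle. Its rim was at 110.1 mm with a slope of about 0.002, so it is upright on the floor.
- **Small socket:** It stood at (424.4, -106.7), on the centre line to within about 1 mm. Its top was at 84.8 mm, also upright.
- **Sockets already in the trays:** They measured within 1 mm of where they began.
- **Other things on the bench:** The bar stock measured about 3 mm from its first reading. The position readout for the elbow, roll and offcut failed in the last check (no valid numbers), so I judged those three unmoved from the picture only.

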